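# Rebuild the hall-table tray tier and set the tea-light holders in it

## Robot

A 6-joint arm with a two-finger parallel gripper is mounted at the origin on the work surface. World frame = base frame: x ahead of the robot, y to its left, z up, the work surface at z = 0. Lengths are in mm, angles in rad, forces in N, time in s.
With the tool pointing down it reaches from about 275 to 750 mm from the base axis. Payload 10.2 kg.
Tool frame: the origin (TCP) lies midway between the tips of the shut fingers; the grasp point (between the pads) lies 19 mm behind it; z points along the fingers, y is the line along which they close (so a half turn about z gives the same grasp; the last joint's range is limited). The gripper opens to 85 mm and grips with 20 to 120 N. Pads are 22 mm wide; open, the fingers measure 114 mm over their backs; the gripper's body (76 mm by 85 mm) begins 54 mm behind the grasp point. The pads swing forward as they close: fully open they stand 13 mm farther back than shut.
Start: joints at [1.036, 0.313, 1.498, -0, 1.331, -0.223], TCP at [161.068, 499.688, 231.294] pointing down, gripper open.
Joint ranges: [-2.94, 2.94], [-0.97, 2.17], [0.19, 2.56], [-1.23, 4.37], [0.02, 3.11], [-2.88, 2.88]. Speed limits (rad/s): [2.39, 2.39, 3.01, 3.14, 3.14, 3.14].

## Interface

Orientations are given as a unit quaternion [w, x, y, z].
In Python, from rig import ctrl gives the robot as it stands.
- The arm moves only by the tool send_rows, never from a script. Its argument "targets" is a list of rows, each an object with "offset": the shift along the world's x, y, z in cm, a list of three; "spin": the turn about the world's z in rad. A call has 1 to 8 rows; each row is the pose to reach, as a shift and turn from the pose commanded when the call began; what a row does not reach only later rows make up. A row lasts 1/12 s, in which the tool goes at most 41.7 mm and 7.16 degrees, less where a joint would pass 70% of its speed; a pose out of reach is approached as far as the arm can. A call with a gripper value outside its range is refused whole. "grip" is the opening, from 0 (shut) to 1 (fully open), set as the call begins (left out, the last holds). The fingers move at their own pace and stop on an object; "squeeze" is the grip in N (left out, the last holds). Time passes only in rows, so rows that repeat a pose let the fingers close. It gives the time, the measured TCP pose, the force, the opening and the grip force at its end, in the units of the state.
- ctrl.sense(): the state, without advancing time (a new reading comes with each control period).
- ctrl.capture(name): name is "scene" or "top" or "wrist"; returns (picture, depth): 400x640x3 uint8, red, green, blue; 400x640 float32, mm along the optical axis (not along the pixel's ray), 0 where there is no reading.
- ctrl.calibration(name): a dict with "fx", "fy", "cx", "cy" (pixels), "view" (4x4, takes a point from world to camera coordinates); the wrist camera has in their place "mount" (4x4, takes a point from camera to tool coordinates, whose origin is the TCP and whose axes are the flange's). Camera axes: x right, y down, z forward; pixel columns grow to the right and rows downward; lengths in mm; the calibration is good to about 2 mm. The wrist camera is an equidistant fisheye: a pixel r from the principal point sees the ray r / f radians off the axis. A picture is of the moment at which its call begins: read the wrist's pose just before it. calibration takes no time and is no camera call.
- ctrl.finish_job(): hands the job in; it is judged then, once.
Trained networks look in the newest picture that a camera, given by its name, has taken for a name from the list of things; names that differ only in an ending like _2 or _b are one class to them, and where a whole thing is asked for, a point or a joint stands for the part that bears it (a point fixed in the world has none). Each returns a list of dicts, best first, with "conf" (0 to 1); they miss things now and then, are a little off and sometimes report something else, mostly with a low value. They report only what shows in the picture. A call takes as long as a camera call. They do not tell look-alikes from the thing itself.
- ctrl.search_frame(camera, query): "box" ([left, top, right, bottom] in pixels, round what is visible of it).
- ctrl.place_of(camera, query): "uv" ([column, row] in pixels: a listed point, or the origin of a listed thing).
The state is a dict: "time_s": time; "joints": joint angles; "dq": joint speeds; "tau": joint torques, N m; "eef_pos": TCP position; "ee_rot": TCP orientation; "force": force on the tool from outside, world axes, zero at the start; "wrist_torque": the same for the moment, N m; "grip_width": opening from 0.0 (shut) to 1.0 (fully open); "grip_force": force on a finger pad.
Only numpy, scipy, OpenCV 4.12 (cv2) and the standard library are available. Lean on these libraries where they do the work, as an engineer would, in place of code of your own. Each camera call takes 0.05 s, during which the arm holds its last target. There are 200 camera calls.

## Task

Rebuild the tray tier on the deep bamboo tray with two dividers, which stays where it is: first set the tray with the single low divider on it, then the shallow tray with the raised handle on top of that, each upright with its edges lined up with the tray below. After that put both hexagonal tea-light holders upright into the top tray, in the same half, close-packed flat face against flat face (no more than a few millimetres apart). Leave the bell, paperweight and reading glasses alone.

Things in the scene. Friction and masses are not known exactly. Their poses are not given: they have to be found in the camera images.
- tray_base: Bamboo tray, outside 190 mm (its x) by 130 mm (its y), walls 8 mm and floor 6 mm thick, flat underside. Origin: centre of the underside; z up. The fixed bottom of the tier, 55 mm tall, with two dividers across its width (three compartments); dividers and walls all end at 55 mm. It does not move.
- tray_mid: Bamboo tray, outside 190 mm (its x) by 130 mm (its y), walls 8 mm and floor 6 mm thick, flat underside. Origin: centre of the underside; z up. The middle tray, 38 mm tall, with one divider 12 mm thick along its y axis through the centre, as tall as the walls (38 mm): lift it by this divider. About 280 g. It rests flat on the rims and dividers of the tray below, its origin then 55 mm above the bottom tray's origin.
- tray_top: Bamboo tray, outside 190 mm (its x) by 130 mm (its y), walls 8 mm and floor 6 mm thick, flat underside. Origin: centre of the underside; z up. The top tray: walls only 16 mm tall, with one handle bar 12 mm thick along its y axis through the centre, from wall to wall, 50 mm tall above the underside: lift it by this. About 220 g. Seated, its origin is 38 mm above the middle tray's. On each side of the handle is a half 81 mm (x) by 114 mm (y) inside.
- holder_a: One of two identical hexagonal prisms of plain wood, a tea-light holder: 44 mm across flats (50.8 mm across corners), 45 mm tall, standing upright, with a flush white candle in a metal cup on its top. Origin: centre of the underside; x points out through the middle of a flat (flats lie every 60 degrees from there). About 60 g; it is gripped across two opposite flats.
- holder_b: One of two identical hexagonal prisms of plain wood, a tea-light holder: 44 mm across flats (50.8 mm across corners), 45 mm tall, standing upright, with a flush white candle in a metal cup on its top. Origin: centre of the underside; x points out through the middle of a flat (flats lie every 60 degrees from there). About 60 g; it is gripped across two opposite flats.
- bell: Chrome bicycle bell, a dome 56 mm across and 40 mm tall, on a black foot. Origin: centre of the underside. A bystander: leave it where it is.
- paperweight: Green glass domed paperweight, 62 mm across, 35 mm tall. Origin: centre of the underside. A bystander: leave it where it is.
- glasses: Folded tortoiseshell reading glasses lying flat, about 50 mm (x) by 140 mm (y), 14 mm high, nearest the robot. Origin: centre of the underside. A bystander: leave it where it is.
Things that resemble listed ones, but are neither listed nor needed, are in the scene too. Leave any blue look-alike of the holder_a alone.

How it is judged (in metres and radians):
On the way, in this order (a step that is already met when the one before it is completed fails the run):
1. the tray with the low divider sits squarely on the deep tray, released (z of tray_mid in the frame of tray_base between 0.051 and 0.059 m and horizontal distance between tray_mid and tray_base below 0.012 m and angle between the x axis of tray_mid and the x axis of tray_base, either way round below 0.14 rad and angle between tray_mid's own z axis and vertical below 0.05 rad and contact force between the fingers and tray_mid below 0.3 N), for 0.2 s.
2. the tray with the handle sits squarely on that, released (z of tray_mid in the frame of tray_base between 0.051 and 0.059 m and horizontal distance between tray_mid and tray_base below 0.012 m and angle between the x axis of tray_mid and the x axis of tray_base, either way round below 0.14 rad and angle between each of tray_mid, tray_top's own z axis and vertical below 0.05 rad and z of tray_top in the frame of tray_mid between 0.034 and 0.042 m and horizontal distance between tray_top and tray_mid below 0.012 m and angle between the x axis of tray_top and the x axis of tray_mid, either way round below 0.14 rad and contact force between the fingers and tray_top below 0.3 N), for 0.2 s.
3. both holders stand in the top tray, flat face to flat face (z of tray_mid in the frame of tray_base between 0.051 and 0.059 m and horizontal distance between tray_mid and tray_base below 0.012 m and angle between the x axis of tray_mid and the x axis of tray_base, either way round below 0.14 rad and angle between each of tray_mid, tray_top's own z axis and vertical below 0.05 rad and z of tray_top in the frame of tray_mid between 0.034 and 0.042 m and horizontal distance between tray_top and tray_mid below 0.012 m and angle between the x axis of tray_top and the x axis of tray_mid, either way round below 0.14 rad and z of holder_a in the frame of tray_top between 0.002 and 0.01 m and x of holder_a in the frame of tray_top between -0.09 and 0.09 m and y of holder_a in the frame of tray_top between -0.06 and 0.06 m and angle between each of holder_a, holder_b's own z axis and vertical below 0.08 rad and z of holder_b in the frame of tray_top between 0.002 and 0.01 m and x of holder_b in the frame of tray_top between -0.09 and 0.09 m and y of holder_b in the frame of tray_top between -0.06 and 0.06 m and horizontal distance between holder_a and holder_b below 0.049 m and (angle between the x axis of holder_a and the x axis of holder_b, either way round below 0.2 rad or angle between the x axis of holder_a and the x axis of holder_b, either way round between 0.8472 and 1.2472 rad)), for 0.2 s.
At the end, for the whole second after the job is handed in: Trays stacked base, middle, handled: each within 12 mm of centred, 0.14 rad of parallel (either way), level, seated within 4 mm; both holders upright on the top tray's floor, centres under 49 mm apart (gap under 5 mm), flats parallel within 0.2 rad; all released and at rest (all of step 3 and contact force between the fingers and tray_mid below 0.3 N and contact force between the fingers and tray_top below 0.3 N and contact force between the fingers and holder_a below 0.3 N and contact force between the fingers and holder_b below 0.3 N and linear speed of each of tray_mid, tray_top, holder_a, holder_b below 0.02 m/s); the robot touches nothing.
It fails at once if bell moved more than 30 mm (distance of bell from where it was at the start of the episode above 0.03 m).
It fails at once if paperweight moved more than 30 mm (distance of paperweight from where it was at the start of the episode above 0.03 m).
It fails at once if glasses moved more than 30 mm (distance of glasses from where it was at the start of the episode above 0.03 m).
It also fails if it takes over 120 s, if anything falls off the work surface, if the arm or the gripper's body presses on something with over 40 N, if the wrist force passes 120 N, or if a joint passes its speed limit or range.

## Working session

There is one attempt and no reset: what is moved stays moved. The work goes in short steps, Python scripts to look and compute and a tool call to move; the robot and the scene stay as the last step left them, time stands still between calls to the robot, and variables do not carry over. Pictures are saved under pics/ and viewed, at most 14 in all, crops included, and the job is handed in when it is done.

Besides the shell and the picture viewer there is one more tool, called by a JSON object that holds its "op" and its "data". send_rows: Moves the arm, as the interface text tells. Its arguments: {"type":"object","properties":{"targets":{"type":"array"},"grip":{"type":"number"},"squeeze":{"type":"number"}},"required":["targets"]}

```bash
mkdir -p pics; cat > h.py <<'E'
import numpy as np, cv2
from rig import ctrl
def cap(n,f=None):
    im,d=ctrl.capture(n)
    if f: cv2.imwrite('pics/'+f,im[:,:,::-1])
    return im,d
def cloud(n,d):
    c=ctrl.calibration(n); v,u=np.mgrid[:d.shape[0],:d.shape[1]]
    P=np.stack([(u-c['cx'])/c['fx']*d,(v-c['cy'])/c['fy']*d,d,np.ones_like(d)],-1)
    W=P@np.linalg.inv(np.array(c['view'])).T
    W[d<=0]=np.nan
    return W[...,:3]
E
python3 - <<'E'
from h import *
im,d=cap('top','top1.png'); np.save('top1.npy',cloud('top',d))
s=ctrl.sense(); print(s)
for q in ['tray_base','tray_mid','tray_top','holder_a','bell','paperweight','glasses']:
    print(q,ctrl.place_of('top',q)[:4])
im,d=cap('scene','scene1.png'); np.save('scene1.npy',cloud('scene',d))
E
```

```text
{'time_s': 0.05, 'joints': array([ 1.03558907e+00,  3.13438888e-01,  1.49844361e+00,  2.67770452e-05,
        1.33100170e+00, -2.23438566e-01]), 'dq': array([ 0.00093116,  0.00134857, -0.00098112, -0.00124118, -0.00064003,
        0.00045039]), 'tau': array([ 3.03424611e-03, -4.13364995e+01, -2.60473233e+01, -2.07410085e-04,
        3.04201181e-03, -5.13347658e-06]), 'eef_pos': array([160.92889383, 499.45501366, 230.73830821]), 'ee_rot': array([-2.51202622e-04,  1.55256902e-01,  9.87873918e-01, -5.95051709e-04]), 'force': array([-0.40596802, -0.5813111 ,  0.14318145]), 'wrist_torque': array([-0.00729287,  0.00643772, -0.03798364]), 'grip_force': 0.0, 'grip_width': 1.0005224772268357}
tray_base [{'uv': [316.4, 162.3], 'conf': 0.89}]
tray_mid [{'uv': [203.2, 176.2], 'conf': 0.68}, {'uv': [253.4, 215.9], 'conf': 0.17}]
tray_top [{'uv': [446.3, 187.2], 'conf': 0.69}]
holder_a [{'uv': [221.3, 235.0], 'conf': 0.61}, {'uv': [381.0, 218.6], 'conf': 0.6}, {'uv': [256.3, 216.8], 'conf': 0.54}]
bell [{'uv': [376.1, 158.7], 'conf': 0.61}]
paperweight [{'uv': [256.5, 154.8], 'conf': 0.67}]
glasses [{'uv': [324.1, 250.8], 'conf': 0.57}]
```

View pics/top1.png

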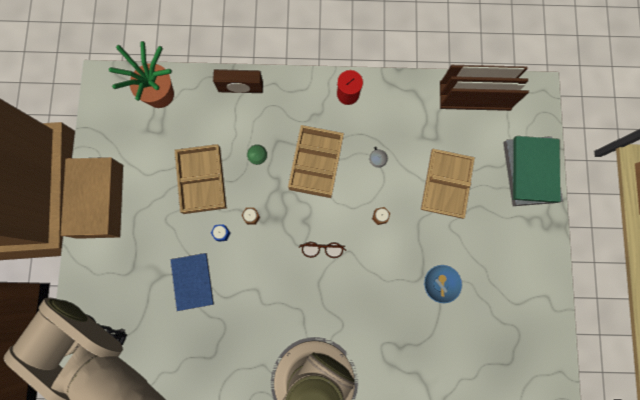

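View pics/scene1.png

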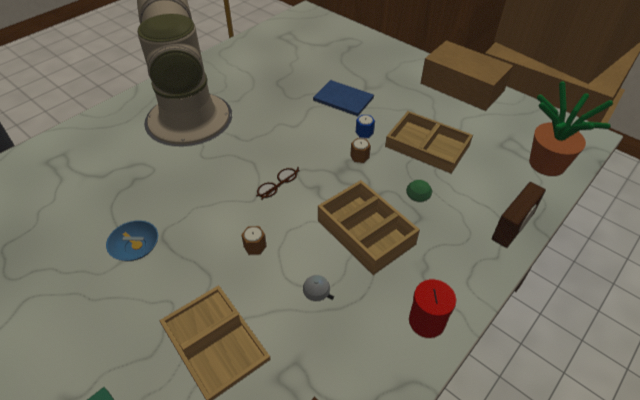

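The trays in the top view are mid (201,180), base (316,161) and top (447,183). The real holders are at (250,216) and (381,216), and the blue look-alike is at (221,233).

```bash
cat >> h.py <<'E'
def rect(P,c,r,lo,hi):
    Q=P.reshape(-1,3); Q=Q[np.isfinite(Q[:,0])]
    m=(np.hypot(Q[:,0]-c[0],Q[:,1]-c[1])<r)&(Q[:,2]>lo)&(Q[:,2]<hi)
    Q=Q[m]
    if len(Q)<5: return None
    return len(Q),np.round(Q.mean(0),1),np.round(np.percentile(Q[:,2],[5,50,95]),1),cv2.minAreaRect(Q[:,:2].astype(np.float32))
E
python3 - <<'E'
from h import *
T=np.load('top1.npy');S=np.load('scene1.npy')
for n,(u,v),r,lo,hi in [('mid',(201,180),135,20,48),('base',(316,161),135,42,65),('top',(447,183),135,8,25),('topH',(447,183),135,42,60),('ha',(250,215),45,35,60),('hb',(381,215),45,35,60),('bell',(378,158),50,10,60),('pw',(257,154),50,10,60),('blue',(220,232),45,35,60),('gl',(323,250),100,4,30)]:
    c=np.nanmedian(T[v-2:v+3,u-2:u+3].reshape(-1,3),0); print(n,c.round(1))
    for P in (T,S): print('   ',rect(P,c,r,lo,hi))
E
```

```text
mid [565.9 347.7  23.8]
    (1006, array([570.6, 353.7,  35.4]), array([22.7, 36.9, 42.5]), ((571.3531494140625, 352.7360534667969), (191.7744140625, 131.5205841064453), 9.010551452636719))
    (1354, array([574.3, 343.6,  31.5]), array([21.3, 33.4, 38.3]), ((571.2920532226562, 347.8150634765625), (191.7303009033203, 137.2323760986328), 9.099474906921387))
base [637.    9.3   6.3]
    (1032, array([629.2,  12.2,  54.2]), array([46.2, 54.5, 60.3]), ((629.873779296875, 11.594070434570312), (129.88206481933594, 191.71348571777344), 80.06461334228516))
    (2039, array([634.7,   3.5,  51.3]), array([43.3, 52.6, 55.8]), ((630.228759765625, 7.270729064941406), (133.17759704589844, 192.59365844726562), 80.2221908569336))
top [ 573.  -379.7   29.1]
    (1218, array([ 577. , -383.7,   13.1]), array([ 8.2, 12.3, 20.1]), ((572.2927856445312, -389.9712219238281), (251.79177856445312, 224.91262817382812), 32.124725341796875))
    (1956, array([ 585.9, -393.2,   14.3]), array([ 8.3, 14.7, 19.1]), ((577.6879272460938, -388.35272216796875), (130.18267822265625, 193.41635131835938), 79.07992553710938
[... 1870 characters left out ...]
.9]
    (217, array([411.2, 282.4,  46.2]), array([40.7, 46.5, 51.5]), ((411.6734619140625, 282.7911682128906), (49.04181671142578, 43.58605194091797), 34.114524841308594))
    (191, array([414.6, 275.6,  43.3]), array([36.6, 43.9, 47.5]), ((413.0507507324219, 277.556396484375), (44.987876892089844, 48.93301773071289), 3.539997100830078))
gl [369.6 -17.2   3.7]
    (733, array([371.9, -13.1,   6.7]), array([ 4.1,  5.8, 12.6]), ((367.6857604980469, -16.174163818359375), (196.6555633544922, 192.29624938964844), 57.07818603515625))
    (263, array([378.4, -22.7,   7.2]), array([ 4.2,  6.8, 11.6]), ((385.228271484375, -34.14051818847656), (161.80126953125, 98.53591918945312), 72.06465911865234))
```

{"op": "send_rows", "data": {"targets": [{"offset": [20.5,-7.5,0],"spin": -0.55},{"offset": [41.0,-14.9,0],"spin": -1.103},{"offset": [41.0,-14.9,0],"spin": -1.103},{"offset": [41.0,-14.9,0],"spin": -1.103},{"offset": [41.0,-14.9,0],"spin": -1.103},{"offset": [41.0,-14.9,0],"spin": -1.103},{"offset": [41.0,-14.9,0],"spin": -1.103},{"offset": [41.0,-14.9,0],"spin": -1.103}], "grip": 1}}

```text
time_s: 1.12
eef_pos: [476.2, 384.7, 231.3]
ee_rot: [-0.0, 0.612, 0.791, 0.0]
force: [-0.4, 0.8, 0.1]
grip_width: 1.003
grip_force: 0.0
```

{"op": "send_rows", "data": {"targets": [{"offset": [0,0,0],"spin": 0},{"offset": [0,0,0],"spin": 0},{"offset": [0,0,0],"spin": 0},{"offset": [0,0,0],"spin": 0},{"offset": [0,0,0],"spin": 0},{"offset": [0,0,0],"spin": 0}]}}

```text
time_s: 1.62
eef_pos: [473.5, 386.4, 231.7]
ee_rot: [0.0, 0.609, 0.793, 0.0]
force: [-0.2, 0.1, 0.2]
grip_width: 0.996
grip_force: 0.0
```

{"op": "send_rows", "data": {"targets": [{"offset": [9.8,-3.6,0],"spin": -0.105},{"offset": [9.8,-3.6,0],"spin": -0.105},{"offset": [9.8,-3.6,0],"spin": -0.105},{"offset": [9.8,-3.6,0],"spin": -0.105},{"offset": [9.8,-3.6,0],"spin": -0.105},{"offset": [9.8,-3.6,0],"spin": -0.105}]}}

```text
time_s: 2.12
eef_pos: [571.5, 350.5, 231.4]
ee_rot: [-0.0, 0.65, 0.76, -0.0]
force: [-0.8, 1.3, -0.4]
grip_width: 1.003
grip_force: 0.0
```

```bash
cat >> h.py <<'E'
from scipy.spatial.transform import Rotation as R
def tool():
    s=ctrl.sense(); q=s['ee_rot']; M=np.eye(4); M[:3,:3]=R.from_quat([q[1],q[2],q[3],q[0]]).as_matrix(); M[:3,3]=s['eef_pos']; return M
def yaw(M=None):
    M=tool() if M is None else M; return np.degrees(np.arctan2(M[1,1],M[0,1]))
def wcloud(f=None):
    M=tool(); im,d=cap('wrist',f); c=ctrl.calibration('wrist')
    v,u=np.mgrid[:d.shape[0],:d.shape[1]].astype(float); x=(u-c['cx'])/c['fx']; y=(v-c['cy'])/c['fy']
    th=np.hypot(x,y); k=np.where(th>1e-6,np.tan(np.minimum(th,1.5))/np.maximum(th,1e-6),1)
    P=np.stack([x*k*d,y*k*d,d,np.ones_like(d)],-1)@(M@np.array(c['mount'])).T
    P=P[...,:3]; P[(d<=0)|(th>1.4)]=np.nan
    return im,P
E
python3 - <<'E'
from h import *
im,P=wcloud('w1.png'); np.save('w1.npy',P)
M=tool(); print(M[:3,3],yaw(M)); print(ctrl.calibration('wrist'))
print(rect(P,(571,350),135,22,48)); print(rect(P,(571,350),135,30,45))
print(rect(P,(571,350),50,30,45)); print(rect(P,(464,196),45,35,60)); print(rect(P,(652,185),50,10,60))
E
```

```text
[571.28895653 350.6881705  231.67189703] 8.911459893140293
{'fx': 309.70691628693146, 'fy': 309.70691628693146, 'cx': 321.86819852569835, 'cy': 194.295352044284, 'mount': array([[ 2.79671059e-04, -9.54091368e-01, -2.99515581e-01,
         7.57241216e+01],
       [ 9.99999782e-01,  8.76146742e-05,  6.54652400e-04,
        -1.38398499e-01],
       [-5.98356244e-04, -2.99515699e-01,  9.54091184e-01,
        -1.43006538e+02],
       [ 0.00000000e+00,  0.00000000e+00,  0.00000000e+00,
         1.00000000e+00]])}
(5844, array([571.4, 348.9,  36.6]), array([26.1, 38.1, 39.5]), ((570.8195190429688, 350.869140625), (191.171142578125, 130.03695678710938), 8.933910369873047))
(5270, array([570.4, 351.3,  37.8]), array([32.7, 38.2, 39.6]), ((570.8195190429688, 350.869140625), (191.171142578125, 130.03695678710938), 8.933910369873047))
(947, array([570.5, 351.1,  38.4]), array([37.2, 38.4, 39.7]), ((570.4969482421875, 349.64215087890625), (11.566883087158203, 99.07411193847656), 9.091967582702637))
(44, array([484.4, 199.6,  39.3]), array([35.3, 39.4, 43. ]), ((484.5829772949219, 198.5170135498047), (2.762282371520996, 27.216236114501953), 8.00379467010498))
(1336, array([648.5, 196.6,  27.4]), array([14.9, 29.4, 35.3]), ((650.1549072265625, 191.87852478027344), (60.35516357421875, 53.37742233276367), 21.131532669067383))
```

View pics/w1.png

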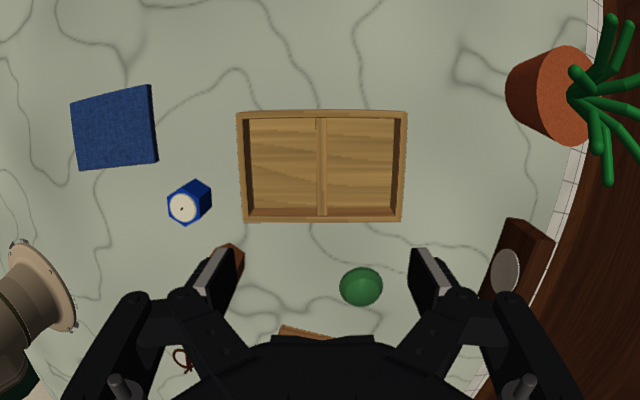

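The wrist view shows the mid tray at (321,165) with its divider centred at about (321,166). The tool is aligned with it, so I'll descend and grip.

{"op": "send_rows", "data": {"targets": [{"offset": [-0.05,0,-4],"spin": 0},{"offset": [-0.05,0,-8],"spin": 0},{"offset": [-0.05,0,-12],"spin": 0},{"offset": [-0.05,0,-16],"spin": 0},{"offset": [-0.05,0,-19],"spin": 0},{"offset": [-0.05,0,-21],"spin": 0},{"offset": [-0.05,0,-21.8],"spin": 0},{"offset": [-0.05,0,-21.8],"spin": 0}]}}

```text
time_s: 2.83
eef_pos: [570.4, 350.2, 12.1]
ee_rot: [-0.001, 0.65, 0.76, -0.001]
force: [0.4, -0.1, 0.9]
grip_width: 1.0
grip_force: 0.0
```

{"op": "send_rows", "data": {"targets": [{"offset": [0,0,0],"spin": 0},{"offset": [0,0,0],"spin": 0},{"offset": [0,0,0],"spin": 0},{"offset": [0,0,0],"spin": 0},{"offset": [0,0,0],"spin": 0},{"offset": [0,0,0],"spin": 0},{"offset": [0,0,0],"spin": 0},{"offset": [0,0,0],"spin": 0}], "grip": 0, "squeeze": 70}}

```text
time_s: 3.5
eef_pos: [572.1, 349.9, 14.0]
ee_rot: [0.0, 0.651, 0.759, 0.0]
force: [-1.3, -0.6, 5.7]
grip_width: 0.122
grip_force: 71.1
```

{"op": "send_rows", "data": {"targets": [{"offset": [0,0,0.5],"spin": 0},{"offset": [0,0,2],"spin": 0},{"offset": [0,0,4.5],"spin": 0},{"offset": [0,0,7.5],"spin": 0},{"offset": [0,0,11],"spin": 0},{"offset": [0,0,14],"spin": 0},{"offset": [0,0,16],"spin": 0},{"offset": [0,0,16],"spin": 0}]}}

```text
time_s: 4.17
eef_pos: [573.2, 350.4, 178.0]
ee_rot: [0.002, 0.651, 0.759, 0.003]
force: [0.5, -0.6, -2.8]
grip_width: 0.124
grip_force: 70.1
```

{"op": "send_rows", "data": {"targets": [{"offset": [1,-3,0],"spin": -0.04},{"offset": [2.0,-6.5,0],"spin": -0.08},{"offset": [3.0,-10,0],"spin": -0.13},{"offset": [4,-13.5,0],"spin": -0.18},{"offset": [4.5,-17,0],"spin": -0.22},{"offset": [5,-20.5,0],"spin": -0.26},{"offset": [5.0,-23,0],"spin": -0.29},{"offset": [5.0,-24,0],"spin": -0.3}]}}

```text
time_s: 4.83
eef_pos: [621.3, 106.2, 170.9]
ee_rot: [-0.001, 0.758, 0.652, -0.002]
force: [0.2, 0.5, -3.5]
grip_width: 0.125
grip_force: 69.9
```

```bash
python3 - <<'E'
from h import *
im,P=wcloud('w2.png')
M=tool(); print(M[:3,3],yaw(M),ctrl.sense()['grip_width'])
m=rect(P,M[:2,3],135,M[2,3]+12,M[2,3]+45); print(m)
print(rect(P,(630,9.4),135,45,62))
E
```

```text
[621.39493187 106.21654939 171.21710057] -8.630226147543684 0.12261492963890674
(24521, array([626.2, 137.9, 194.7]), array([185.6, 195.1, 204.6]), ((622.2615966796875, 110.97615051269531), (123.39152526855469, 191.32098388671875), 81.37501525878906))
None
```

View pics/w2.png

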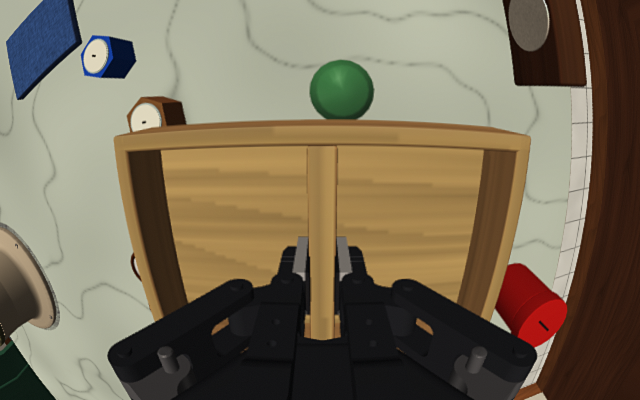

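```bash
python3 - <<'E'
from h import *
im,P=wcloud()
M=tool(); T=np.linalg.inv(M)
Q=P.reshape(-1,3); Q=Q[np.isfinite(Q[:,0])]; Q=Q@T[:3,:3].T+T[:3,3]
# tool frame: x along divider, y closing, z down
for n,m in [('div',(abs(Q[:,1])<5)&(abs(Q[:,2]+25)<12)),('floor',(abs(Q[:,1])>15)&(abs(Q[:,1])<75)&(abs(Q[:,2]-6)<10)&(abs(Q[:,0])<62)),('rim',(abs(Q[:,2]+25)<10)&(abs(Q[:,0])<80))]:
    q=Q[m]; print(n,len(q)); 
    if len(q)<10: continue
    A=np.c_[q[:,:2],np.ones(len(q))]; c=np.linalg.lstsq(A,q[:,2],rcond=None)[0]; print(c,q.min(0),q.max(0))
q=Q[(abs(Q[:,2]+25)<6)]; print(cv2.minAreaRect(q[:,:2].astype(np.float32)))
E
```

```text
div 5100
[ 7.25871872e-03  5.05851229e-02 -2.42853200e+01] [-42.48355776  -4.99987573 -36.96245369] [ 64.15595636   4.99881653 -13.30281872]
floor 27863
[ 7.21285826e-03 -3.15279005e-04  7.73855064e+00] [-59.2057745  -74.99827122  -3.90972065] [52.04302941 74.99857396 10.44257459]
rim 21873
[-4.56380896e-03 -3.55985541e-04 -2.31449758e+01] [-59.23481392 -95.20257923 -34.99578637] [ 64.49875907  96.0187807  -15.00101833]
((3.3645858764648438, 0.38324737548828125), (122.06431579589844, 191.1926727294922), 0.06530765444040298)
```

{"op": "send_rows", "data": {"targets": [{"offset": [0.3,-3,0],"spin": -0.01},{"offset": [0.6,-6,0],"spin": -0.023},{"offset": [0.86,-8.5,0],"spin": -0.023},{"offset": [0.86,-9.65,0],"spin": -0.023},{"offset": [0.86,-9.65,-2],"spin": -0.023},{"offset": [0.86,-9.65,-5],"spin": -0.023},{"offset": [0.86,-9.65,-7.5],"spin": -0.023},{"offset": [0.86,-9.65,-7.5],"spin": -0.023}]}}

```text
time_s: 5.6
eef_pos: [627.4, 15.5, 92.3]
ee_rot: [-0.004, 0.764, 0.646, -0.003]
force: [-0.5, 0.3, -5.1]
grip_width: 0.124
grip_force: 69.7
```

```bash
python3 - <<'E'
from h import *
M=tool(); print(M[:3,3],yaw(M))
for n in ('top','scene'):
    im,d=cap(n,n+'2.png'); P=cloud(n,d); 
    if n=='scene': cv2.imwrite('pics/s2c.png',cv2.resize(im[130:330,260:480,::-1],None,fx=3,fy=3)[:600])
    print(rect(P,(630,9),140,106,130)); print(rect(P,(630,9),140,70,90))
E
```

```text
[627.41008393  15.4558213   92.30831843] -9.575610586906118
(103, array([576.2, -34.8, 116.3]), array([111.9, 116.6, 120.5]), ((589.3931274414062, -37.333770751953125), (12.803434371948242, 133.03712463378906), 76.93958282470703))
(20, array([549.1, -22.2,  84.6]), array([79.5, 85.4, 89. ]), ((589.5816650390625, -20.452892303466797), (131.55636596679688, 10.336400032043457), 3.5152554512023926))
(1488, array([642.1,  -8.3, 115.7]), array([107.5, 117. , 120.6]), ((629.888916015625, 14.391189575195312), (133.0028076171875, 191.92724609375), 80.31263732910156))
(1954, array([639.7,  10.7,  86.4]), array([83.7, 86.5, 89. ]), ((630.5662841796875, 13.487091064453125), (130.52264404296875, 190.6243438720703), 80.49031066894531))
```

View pics/s2c.png

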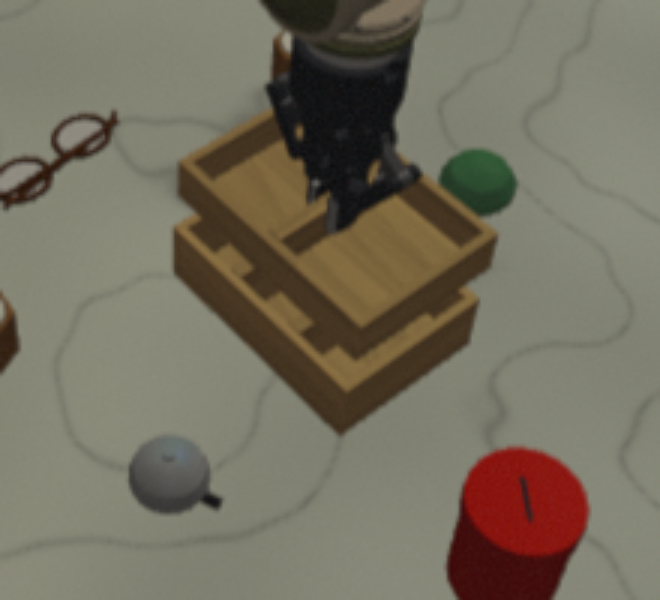

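Scene view: the mid tray hovers just above the base, about 6 mm too far in +y. I'll let it settle and read again.

{"op": "send_rows", "data": {"targets": [{"offset": [0,0,0],"spin": 0},{"offset": [0,0,0],"spin": 0},{"offset": [0,0,0],"spin": 0}]}}

```text
time_s: 5.95
eef_pos: [631.1, 13.5, 99.9]
ee_rot: [0.001, 0.764, 0.645, 0.001]
force: [0.0, 0.8, -4.5]
grip_width: 0.124
grip_force: 69.7
```

{"op": "send_rows", "data": {"targets": [{"offset": [-0.05,-0.43,-0.5],"spin": -0.005},{"offset": [-0.05,-0.43,-1],"spin": -0.005},{"offset": [-0.05,-0.43,-1.5],"spin": -0.005},{"offset": [-0.05,-0.43,-2],"spin": -0.005},{"offset": [-0.05,-0.43,-2.3],"spin": -0.005},{"offset": [-0.05,-0.43,-2.5],"spin": -0.005},{"offset": [-0.05,-0.43,-2.5],"spin": -0.005},{"offset": [-0.05,-0.43,-2.5],"spin": -0.005}]}}

```text
time_s: 6.62
eef_pos: [630.0, 9.1, 73.3]
ee_rot: [-0.0, 0.766, 0.643, 0.0]
force: [-0.5, -0.4, -4.0]
grip_width: 0.126
grip_force: 69.9
```

```bash
python3 - <<'E'
from h import *
M=tool(); print(M[:3,3],yaw(M),ctrl.sense()['force'])
im,d=cap('scene'); P=cloud('scene',d)
print(rect(P,(630,9),140,83,115)); print(rect(P,(630,9),140,35,52))
E
```

```text
[629.98180844   9.05129899  73.28528785] -9.965690695158008 [-0.5242082  -0.41266941 -4.04565479]
(1525, array([645.3, -13.2,  93.5]), array([84.3, 94.8, 99.1]), ((631.1436157226562, 8.841033935546875), (133.86370849609375, 191.99009704589844), 80.02459716796875))
(491, array([662.6, -39.1,  44.1]), array([36.1, 44.2, 51.5]), ((652.4674072265625, -40.80244445800781), (227.12730407714844, 107.11404418945312), 23.852067947387695))
```

{"op": "send_rows", "data": {"targets": [{"offset": [-0.05,-0.1,-0.2],"spin": 0},{"offset": [-0.05,-0.1,-0.4],"spin": 0},{"offset": [-0.05,-0.1,-0.5],"spin": 0},{"offset": [-0.05,-0.1,-0.5],"spin": 0},{"offset": [-0.05,-0.1,-0.5],"spin": 0}]}}

```text
time_s: 7.08
eef_pos: [629.5, 7.9, 68.9]
ee_rot: [0.0, 0.766, 0.643, 0.0]
force: [-4.3, -0.3, 4.1]
grip_width: 0.128
grip_force: 70.8
```

Contact, so release and lift.

{"op": "send_rows", "data": {"targets": [{"offset": [0,0,0],"spin": 0},{"offset": [0,0,0],"spin": 0},{"offset": [0,0,0],"spin": 0},{"offset": [0,0,0],"spin": 0},{"offset": [0,0,0],"spin": 0},{"offset": [0,0,0],"spin": 0}], "grip": 1}}

```text
time_s: 7.58
eef_pos: [629.5, 8.0, 68.2]
ee_rot: [-0.0, 0.766, 0.643, 0.0]
force: [0.6, -0.3, 0.3]
grip_width: 0.957
grip_force: 0.0
```

{"op": "send_rows", "data": {"targets": [{"offset": [0,0,1],"spin": 0},{"offset": [0,0,3],"spin": 0},{"offset": [0,0,6],"spin": 0},{"offset": [0,0,9],"spin": 0},{"offset": [0,0,12],"spin": 0},{"offset": [0,0,15],"spin": 0},{"offset": [0,0,16],"spin": 0},{"offset": [0,0,16],"spin": 0}]}}

```text
time_s: 8.25
eef_pos: [630.3, 7.9, 231.9]
ee_rot: [0.002, 0.766, 0.643, 0.002]
force: [-0.4, -0.1, -0.3]
grip_width: 1.0
grip_force: 0.0
```

```bash
python3 - <<'E'
from h import *
M=tool(); print(M[:3,3],yaw(M),ctrl.sense()['grip_width'])
im,P=wcloud('w3.png'); c=(630,9)
print(rect(P,c,140,82,105)); 
im,d=cap('scene'); P=cloud('scene',d)
print(rect(P,c,140,75,115))
E
```

```text
[630.34041195   7.90506116 231.85098391] -9.965441780128426 1.000296246325959
(7579, array([629.7,   9.9,  92.3]), array([85.1, 93.2, 94.5]), ((630.0982055664062, 8.982711791992188), (130.23924255371094, 190.9264678955078), 80.04155731201172))
(2138, array([635.3,   3.4,  87.3]), array([76.8, 89.6, 93.7]), ((630.7564697265625, 7.609916687011719), (133.51947021484375, 192.30160522460938), 80.17142486572266))
```

View pics/w3.png

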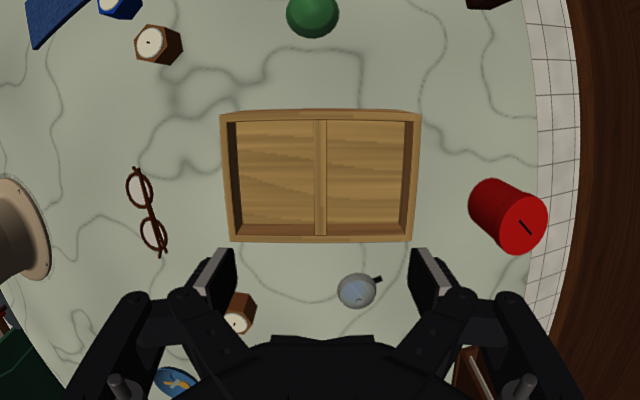

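The mid tray sits squarely on the base in the wrist view, centred at (320,175). Next is the handled tray.

{"op": "send_rows", "data": {"targets": [{"offset": [-0.5,-4,0],"spin": -0.02},{"offset": [-1,-8,0],"spin": -0.02},{"offset": [-1.5,-12,0],"spin": -0.02},{"offset": [-2,-16,0],"spin": -0.02},{"offset": [-2.5,-20,0],"spin": -0.02},{"offset": [-3,-24,0],"spin": -0.02},{"offset": [-3.5,-28,0],"spin": -0.02},{"offset": [-4.0,-32,0],"spin": -0.02}]}}

```text
time_s: 9.02
eef_pos: [588.4, -313.6, 226.0]
ee_rot: [-0.002, 0.772, 0.635, -0.0]
force: [1.5, 1.2, 0.4]
grip_width: 1.003
grip_force: 0.0
```

{"op": "send_rows", "data": {"targets": [{"offset": [0,0,0],"spin": 0},{"offset": [0,0,0],"spin": 0},{"offset": [0,0,0],"spin": 0}]}}

```text
time_s: 9.27
eef_pos: [589.2, -311.4, 226.5]
ee_rot: [-0.002, 0.772, 0.635, -0.0]
force: [0.1, -0.1, 0.1]
grip_width: 1.002
grip_force: 0.0
```

{"op": "send_rows", "data": {"targets": [{"offset": [-0.5,-3.5,0],"spin": 0},{"offset": [-1.1,-7.5,0],"spin": 0},{"offset": [-1.1,-7.5,0],"spin": 0},{"offset": [-1.1,-7.5,0],"spin": 0},{"offset": [-1.1,-7.5,0],"spin": 0},{"offset": [-1.1,-7.5,0],"spin": 0}]}}

```text
time_s: 9.77
eef_pos: [579.2, -385.1, 228.3]
ee_rot: [-0.0, 0.772, 0.636, 0.0]
force: [-0.4, -0.4, -1.2]
grip_width: 1.003
grip_force: 0.0
```

```bash
python3 - <<'E'
from h import *
M=tool(); print(M[:3,3],yaw(M))
im,P=wcloud(); c=(577,-386)
print(rect(P,c,115,13,25)); print(rect(P,c,90,44,56)); print(rect(P,(472,-185),45,40,60))
E
```

```text
[ 579.16993757 -385.14361153  228.33047147] -10.992195577554616
(3269, array([ 580.1, -383.2,   16.2]), array([14.5, 16.3, 17.6]), ((578.2010498046875, -387.38494873046875), (129.8638458251953, 191.07650756835938), 78.94412231445312))
(1152, array([ 578.6, -384.5,   50.3]), array([49. , 50.4, 51.6]), ((577.870849609375, -386.8852844238281), (114.10674285888672, 11.484994888305664), 79.21736145019531))
(1189, array([ 473.9, -186.3,   46.1]), array([43.6, 46.3, 48.1]), ((472.7219543457031, -185.0859375), (44.85933303833008, 49.153472900390625), 13.850500106811523))
```

{"op": "send_rows", "data": {"targets": [{"offset": [-0.1,-0.2,-4],"spin": 0},{"offset": [-0.1,-0.2,-8],"spin": 0},{"offset": [-0.1,-0.2,-12],"spin": 0},{"offset": [-0.1,-0.2,-16],"spin": 0},{"offset": [-0.1,-0.2,-19],"spin": 0},{"offset": [-0.1,-0.2,-20.5],"spin": 0},{"offset": [-0.1,-0.2,-21.2],"spin": 0},{"offset": [-0.1,-0.2,-21.2],"spin": 0}]}}

```text
time_s: 10.48
eef_pos: [577.4, -387.7, 15.2]
ee_rot: [-0.001, 0.772, 0.636, -0.0]
force: [-0.4, 0.2, -0.3]
grip_width: 0.997
grip_force: 0.0
```

{"op": "send_rows", "data": {"targets": [{"offset": [0,0,0],"spin": 0},{"offset": [0,0,0],"spin": 0},{"offset": [0,0,0],"spin": 0},{"offset": [0,0,0],"spin": 0},{"offset": [0,0,0],"spin": 0},{"offset": [0,0,0],"spin": 0},{"offset": [0,0,0],"spin": 0},{"offset": [0,0,0],"spin": 0}], "grip": 0, "squeeze": 70}}

```text
time_s: 11.15
eef_pos: [577.7, -389.2, 16.9]
ee_rot: [0.0, 0.772, 0.635, 0.0]
force: [-0.2, -0.5, 4.0]
grip_width: 0.133
grip_force: 69.0
```

{"op": "send_rows", "data": {"targets": [{"offset": [0,0,0.5],"spin": 0},{"offset": [0,0,2],"spin": 0},{"offset": [0,0,5],"spin": 0},{"offset": [0,0,8],"spin": 0},{"offset": [0,0,12],"spin": 0},{"offset": [0,0,16],"spin": 0},{"offset": [0,0,19],"spin": 0},{"offset": [0,0,19],"spin": 0}]}}

```text
time_s: 11.82
eef_pos: [578.8, -390.2, 214.2]
ee_rot: [0.006, 0.772, 0.635, 0.001]
force: [0.9, -0.9, -1.2]
grip_width: 0.13
grip_force: 68.6
```

{"op": "send_rows", "data": {"targets": [{"offset": [0.5,3,0],"spin": 0.01},{"offset": [1,6.5,0],"spin": 0.018},{"offset": [1.5,10,0],"spin": 0.018},{"offset": [2,13.5,0],"spin": 0.018},{"offset": [2.5,17,0],"spin": 0.018},{"offset": [3,20.5,0],"spin": 0.018},{"offset": [3.5,24,0],"spin": 0.018},{"offset": [3.5,24,0],"spin": 0.018}]}}

```text
time_s: 12.48
eef_pos: [612.8, -142.8, 205.9]
ee_rot: [-0.001, 0.765, 0.644, 0.0]
force: [0.1, 0.4, -1.9]
grip_width: 0.127
grip_force: 68.5
```

```bash
python3 - <<'E'
from h import *
M=tool(); print(M[:3,3],yaw(M),ctrl.sense()['grip_width'])
im,P=wcloud()
M=tool(); T=np.linalg.inv(M)
Q=P.reshape(-1,3); Q=Q[np.isfinite(Q[:,0])]; Q=Q@T[:3,:3].T+T[:3,3]
m=(abs(Q[:,1])>15)&(abs(Q[:,1])<75)&(abs(Q[:,2]-10)<9)&(abs(Q[:,0])<55)
q=Q[m]; A=np.c_[q[:,:2],np.ones(len(q))]; print(len(q),np.linalg.lstsq(A,q[:,2],rcond=None)[0])
q=Q[abs(Q[:,2])<25]; q=q[(abs(q[:,0])<80)&(abs(q[:,1])<110)&(q[:,2]>-10)]; print(cv2.minAreaRect(q[:,:2].astype(np.float32)),q.max(0),q.min(0))
E
```

```text
[ 612.80647719 -142.84427492  205.91157537] -9.763387852056736 0.1274077842309231
26488 [ 1.92080076e-03 -2.79585475e-04  1.02607646e+01]
((5.0994873046875, -0.5338668823242188), (191.2867431640625, 130.1881866455078), 89.82249450683594) [70.44498304 95.19651092 12.91033296] [-59.96195248 -96.24043507  -9.99054499]
```

{"op": "send_rows", "data": {"targets": [{"offset": [0.4,3.5,0],"spin": 0},{"offset": [0.8,7,0],"spin": 0},{"offset": [1.2,10.5,0],"spin": 0},{"offset": [1.65,13.5,0],"spin": 0},{"offset": [1.65,14.75,0],"spin": 0},{"offset": [1.65,14.75,-2],"spin": 0},{"offset": [1.65,14.75,-4.5],"spin": 0},{"offset": [1.65,14.75,-6.5],"spin": 0}]}}

```text
time_s: 13.2
eef_pos: [628.5, -2.4, 139.4]
ee_rot: [-0.0, 0.767, 0.642, -0.001]
force: [0.9, 0.2, -2.1]
grip_width: 0.129
grip_force: 68.5
```

{"op": "send_rows", "data": {"targets": [{"offset": [0,0,0],"spin": 0},{"offset": [0,0,0],"spin": 0},{"offset": [0,0,0],"spin": 0},{"offset": [0,0,0],"spin": 0},{"offset": [0,0,0],"spin": 0}]}}

```text
time_s: 13.62
eef_pos: [629.5, -1.8, 142.7]
ee_rot: [0.001, 0.767, 0.642, 0.001]
force: [-0.2, 0.2, -1.5]
grip_width: 0.131
grip_force: 68.4
```

```bash
python3 - <<'E'
from h import *
M=tool(); print(M[:3,3],yaw(M)); z=M[2,3]
im,P=wcloud()
print(rect(P,M[:2,3],135,z-9,z+7))
im,d=cap('scene'); P=cloud('scene',d)
print(rect(P,(630,9),140,z-18,z+10)); print(rect(P,(630,9),140,z-6,z+10))
E
```

```text
[629.48151052  -1.82813265 142.68706752] -10.097425889178398
(13226, array([637.7,  32.2, 141. ]), array([134.3, 141.9, 143.3]), ((630.0125732421875, 0.44287109375), (129.85980224609375, 190.6009979248047), 80.00228881835938))
(3788, array([644.3, -14.2, 133.4]), array([128.2, 131.4, 141.8]), ((630.3298950195312, -2.1036148071289062), (133.13345336914062, 192.1843719482422), 80.47453308105469))
(1011, array([646.7, -21.9, 140.7]), array([137.4, 140.2, 147.9]), ((630.408203125, -1.6243972778320312), (132.6378173828125, 191.5741729736328), 80.0825424194336))
```

{"op": "send_rows", "data": {"targets": [{"offset": [0.02,0.4,0],"spin": 0},{"offset": [0.02,0.88,-0.5],"spin": 0},{"offset": [0.02,0.88,-1.2],"spin": 0},{"offset": [0.02,0.88,-1.8],"spin": 0},{"offset": [0.02,0.88,-2.4],"spin": 0},{"offset": [0.02,0.88,-2.8],"spin": 0},{"offset": [0.02,0.88,-2.8],"spin": 0},{"offset": [0.02,0.88,-2.8],"spin": 0}]}}

```text
time_s: 14.38
eef_pos: [629.1, 7.2, 113.1]
ee_rot: [-0.0, 0.767, 0.642, -0.0]
force: [0.0, 0.9, -1.9]
grip_width: 0.128
grip_force: 68.6
```

```bash
python3 - <<'E'
from h import *
M=tool(); print(M[:3,3],yaw(M)); z=M[2,3]
im,P=wcloud()
print(rect(P,M[:2,3],135,z-9,z+7))
im,d=cap('scene'); P=cloud('scene',d)
print(rect(P,(630,9),140,z-6,z+10))
E
```

```text
[629.12024162   7.21639572 113.06631032] -10.09135779284304
(13159, array([635.8,  41.6, 111.4]), array([104.8, 112.3, 113.6]), ((629.7032470703125, 9.324226379394531), (130.11048889160156, 191.0590057373047), 80.03758239746094))
(973, array([644.6, -13.6, 111.4]), array([107.9, 111.1, 116.8]), ((630.4527587890625, 7.340736389160156), (132.6182861328125, 191.26588439941406), 80.02873992919922))
```

Aligned. Lower and release.

{"op": "send_rows", "data": {"targets": [{"offset": [0.02,0,-0.15],"spin": 0},{"offset": [0.02,0,-0.3],"spin": 0},{"offset": [0.02,0,-0.4],"spin": 0},{"offset": [0.02,0,-0.4],"spin": 0},{"offset": [0.02,0,-0.4],"spin": 0}]}}

```text
time_s: 14.9
eef_pos: [629.4, 7.3, 109.8]
ee_rot: [0.0, 0.767, 0.642, 0.0]
force: [-2.2, -0.2, 3.3]
grip_width: 0.129
grip_force: 69.2
```

{"op": "send_rows", "data": {"targets": [{"offset": [0,0,0],"spin": 0},{"offset": [0,0,0],"spin": 0},{"offset": [0,0,0],"spin": 0},{"offset": [0,0,0],"spin": 0},{"offset": [0,0,0],"spin": 0},{"offset": [0,0,0],"spin": 0}], "grip": 1}}

```text
time_s: 15.4
eef_pos: [629.4, 7.3, 109.2]
ee_rot: [-0.0, 0.767, 0.642, 0.0]
force: [-0.7, 0.0, -0.2]
grip_width: 0.958
grip_force: 0.0
```

{"op": "send_rows", "data": {"targets": [{"offset": [0,0,1],"spin": 0},{"offset": [0,0,3],"spin": 0},{"offset": [0,0,6],"spin": 0},{"offset": [0,0,9],"spin": 0},{"offset": [0,0,12],"spin": 0},{"offset": [0,0,12],"spin": 0},{"offset": [0,0,12],"spin": 0}]}}

```text
time_s: 15.98
eef_pos: [629.9, 7.2, 231.7]
ee_rot: [0.002, 0.767, 0.642, 0.001]
force: [-0.4, 0.5, -1.6]
grip_width: 1.004
grip_force: 0.0
```

```bash
python3 - <<'E'
from h import *
M=tool(); print(M[:3,3],yaw(M))
im,P=wcloud('w4.png')
print(rect(P,(630,9),120,105,115)); print(rect(P,(630,9),120,130,150));print(rect(P,(464,196),45,40,60)); print(rect(P,(473,-185),45,40,60))
E
```

```text
[629.87045921   7.24163613 231.71164712] -10.081812790257734
(5545, array([631.5,  15.4, 109.1]), array([107. , 109.3, 110.5]), ((630.1795654296875, 9.184120178222656), (129.51083374023438, 190.48904418945312), 79.91954803466797))
(2019, array([630.8,  14.2, 143.2]), array([142. , 143.4, 144.4]), ((630.2791137695312, 9.448139190673828), (114.17900085449219, 12.232481956481934), 79.97642517089844))
(1037, array([465.1, 194.8,  46. ]), array([43.3, 46.2, 48. ]), ((463.4752502441406, 195.6882781982422), (44.354007720947266, 50.75080490112305), 62.25593566894531))
(524, array([ 478.8, -180.5,   46.2]), array([41.9, 46.6, 48.3]), ((478.3232727050781, -183.02069091796875), (33.678688049316406, 48.9760856628418), 15.889479637145996))
```

View pics/w4.png

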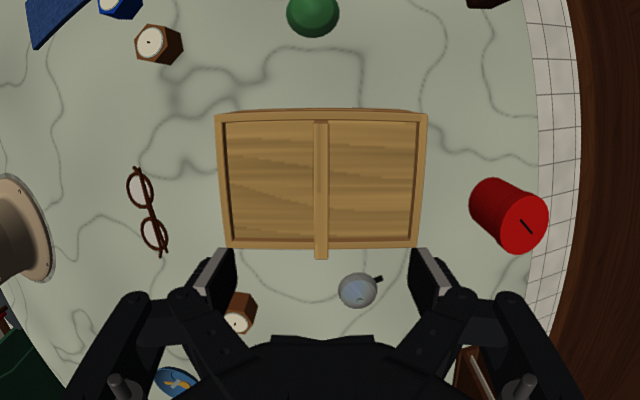

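The handled tray is seated, with the wrist view centred at (321,180). Now holder A.

{"op": "send_rows", "data": {"targets": [{"offset": [-2.5,2.9,0],"spin": 0.05},{"offset": [-5,5.7,0],"spin": 0.1},{"offset": [-7.5,8.5,0],"spin": 0.15},{"offset": [-10,11.4,0],"spin": 0.2},{"offset": [-12.5,14.2,0],"spin": 0.216},{"offset": [-15,17,0],"spin": 0.216},{"offset": [-16.6,18.85,0],"spin": 0.216},{"offset": [-16.6,18.85,0],"spin": 0.216}]}}

```text
time_s: 16.7
eef_pos: [460.2, 198.6, 228.7]
ee_rot: [-0.001, 0.691, 0.722, -0.001]
force: [-0.5, 0.2, -0.7]
grip_width: 1.002
grip_force: 0.0
```

{"op": "send_rows", "data": {"targets": [{"offset": [0,0,0],"spin": 0},{"offset": [0,0,0],"spin": 0},{"offset": [0,0,0],"spin": 0}]}}

```text
time_s: 16.95
eef_pos: [463.8, 195.0, 228.8]
ee_rot: [-0.0, 0.693, 0.721, -0.0]
force: [0.5, -0.6, 0.8]
grip_width: 0.999
grip_force: 0.0
```

```bash
cat >> h.py <<'E'
from scipy.optimize import least_squares
def hexfit(P,c,zt,dz=5,r=40):
    """centre and yaw (deg mod 60) of hexagon top face at height zt"""
    Q=P.reshape(-1,3); Q=Q[np.isfinite(Q[:,0])]
    Q=Q[(np.hypot(Q[:,0]-c[0],Q[:,1]-c[1])<r)&(abs(Q[:,2]-zt)<dz)]
    H=cv2.convexHull(Q[:,:2].astype(np.float32))[:,0]; 
    t=np.linspace(0,1,40)[:,None,None]; E=(H*(1-t)+np.roll(H,-1,0)*t).reshape(-1,2)
    L=np.linalg.norm(np.roll(H,-1,0)-H,axis=1); w=np.tile(np.sqrt(L),40)
    def f(p):
        a=p[2]+np.arange(6)*np.pi/3; n=np.stack([np.cos(a),np.sin(a)])
        return w*(((E-p[:2])@n).max(1)-22)
    b=min((least_squares(f,[*Q[:,:2].mean(0),a],loss='soft_l1') for a in np.radians([0,15,30,45])),key=lambda s:s.cost)
    return len(Q),b.x[:2].round(1),round(np.degrees(b.x[2])%60,1),round(b.cost,1),Q[:,2].mean().round(1)
E
python3 - <<'E'
from h import *
M=tool(); print(M[:3,3],yaw(M))
im,P=wcloud()
print(rect(P,(464,196),45,40,60)); print(hexfit(P,(464,196),46))
E
```

```text
[463.83009713 195.04013891 228.76985411] 2.224491530581014
(1406, array([463.2, 197. ,  46.5]), array([44.6, 46.7, 48.2]), ((463.4910888671875, 196.76641845703125), (42.627681732177734, 49.58850860595703), 1.451393485069275))
(1398, array([462.9, 196.3]), np.float64(2.8), np.float64(501.5), np.float64(46.5))
```

{"op": "send_rows", "data": {"targets": [{"offset": [-0.07,0.1,-4],"spin": 0},{"offset": [-0.07,0.1,-8],"spin": 0},{"offset": [-0.07,0.1,-12],"spin": 0},{"offset": [-0.07,0.1,-16],"spin": 0},{"offset": [-0.07,0.1,-19],"spin": 0},{"offset": [-0.07,0.1,-20.8],"spin": 0},{"offset": [-0.07,0.1,-21.4],"spin": 0},{"offset": [-0.07,0.1,-21.4],"spin": 0}]}}

```text
time_s: 17.67
eef_pos: [462.4, 196.2, 14.1]
ee_rot: [-0.001, 0.693, 0.721, -0.001]
force: [0.4, -0.2, 1.2]
grip_width: 1.002
grip_force: 0.0
```

{"op": "send_rows", "data": {"targets": [{"offset": [0,0,0],"spin": 0},{"offset": [0,0,0],"spin": 0},{"offset": [0,0,0],"spin": 0},{"offset": [0,0,0],"spin": 0},{"offset": [0,0,0],"spin": 0},{"offset": [0,0,0],"spin": 0}], "grip": 0, "squeeze": 40}}

```text
time_s: 18.17
eef_pos: [463.4, 196.9, 16.5]
ee_rot: [0.001, 0.693, 0.721, 0.001]
force: [-1.2, -0.8, 7.6]
grip_width: 0.511
grip_force: 41.4
```

{"op": "send_rows", "data": {"targets": [{"offset": [0,0,0.5],"spin": 0},{"offset": [0,0,2],"spin": 0},{"offset": [0,0,5],"spin": 0},{"offset": [0,0,8],"spin": 0},{"offset": [0,0,12],"spin": 0},{"offset": [0,0,16],"spin": 0},{"offset": [0,0,19.5],"spin": 0},{"offset": [0,0,19.5],"spin": 0}]}}

```text
time_s: 18.83
eef_pos: [464.9, 197.4, 217.5]
ee_rot: [0.004, 0.693, 0.721, 0.005]
force: [0.6, 0.2, -0.4]
grip_width: 0.505
grip_force: 41.0
```

{"op": "send_rows", "data": {"targets": [{"offset": [2,-2.8,0],"spin": 0.05},{"offset": [4,-5.6,0],"spin": 0.12},{"offset": [6,-8.3,0],"spin": 0.2},{"offset": [8,-11,0],"spin": 0.27},{"offset": [10,-13.5,0],"spin": 0.314},{"offset": [11.3,-15.5,0],"spin": 0.314},{"offset": [11.3,-15.5,0],"spin": 0.314},{"offset": [11.3,-15.5,0],"spin": 0.314}]}}

```text
time_s: 19.5
eef_pos: [575.6, 41.1, 209.6]
ee_rot: [-0.001, 0.572, 0.82, -0.0]
force: [-1.2, 1.5, -0.6]
grip_width: 0.509
grip_force: 41.0
```

{"op": "send_rows", "data": {"targets": [{"offset": [0,0,-2],"spin": 0},{"offset": [0,0,-4],"spin": 0},{"offset": [0,0,-5],"spin": 0},{"offset": [0,0,-5],"spin": 0},{"offset": [0,0,-5],"spin": 0},{"offset": [0,0,-5],"spin": 0}]}}

```text
time_s: 20.0
eef_pos: [576.0, 42.1, 161.5]
ee_rot: [0.001, 0.571, 0.821, 0.0]
force: [-0.1, 0.2, -0.9]
grip_width: 0.509
grip_force: 41.0
```

```bash
python3 - <<'E'
from h import *
M=tool(); print(M[:3,3],yaw(M)); zt=M[2,3]+29
im,P=wcloud('w5.png')
print(hexfit(P,M[:2,3],zt,7)); print(rect(P,M[:2,3],40,zt-8,zt+8))
print(rect(P,(630,9),120,105,115)); print(rect(P,(630,9),100,138,150))
E
```

```text
[576.02335402  42.14571588 161.5473572 ] 20.30984962349637
(8775, array([575.9,  41.6]), np.float64(20.1), np.float64(6995.7), np.float64(191.2))
(8988, array([574.5,  45.6, 191.2]), array([185.7, 191.6, 193.9]), ((577.2175903320312, 44.80562210083008), (60.55180740356445, 46.98124694824219), 51.7932243347168))
(5367, array([609.7,  48.8, 109.3]), array([107.4, 109.3, 110.6]), ((630.1290283203125, 9.272171020507812), (130.78033447265625, 191.17848205566406), 80.09786987304688))
(1692, array([623.6,  32.4, 143.4]), array([139.3, 143.4, 148.2]), ((613.9904174804688, 35.8775634765625), (82.94242858886719, 105.95830535888672), 40.696842193603516))
```

View pics/w5.png

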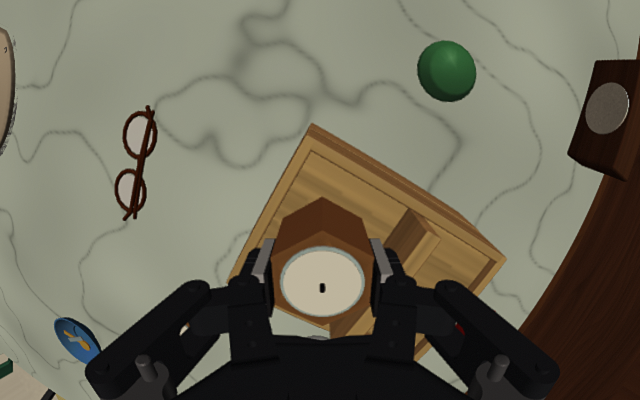

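Wrist view: the holder is upright in the grip with its candle at (322,282). The near half of the tray is below it.

{"op": "send_rows", "data": {"targets": [{"offset": [0.24,0.16,-0.5],"spin": 0},{"offset": [0.24,0.16,-1.5],"spin": 0},{"offset": [0.24,0.16,-2.5],"spin": 0},{"offset": [0.24,0.16,-3.4],"spin": 0},{"offset": [0.24,0.16,-4.0],"spin": 0},{"offset": [0.24,0.16,-4.3],"spin": 0},{"offset": [0.24,0.16,-4.3],"spin": 0},{"offset": [0.24,0.16,-4.3],"spin": 0}]}}

```text
time_s: 20.72
eef_pos: [578.1, 43.4, 117.4]
ee_rot: [0.0, 0.572, 0.821, 0.0]
force: [-0.4, 0.3, -1.0]
grip_width: 0.508
grip_force: 40.9
```

{"op": "send_rows", "data": {"targets": [{"offset": [0,0,-0.1],"spin": 0},{"offset": [0,0,-0.2],"spin": 0},{"offset": [0,0,-0.3],"spin": 0},{"offset": [0,0,-0.3],"spin": 0}]}}

```text
time_s: 21.05
eef_pos: [578.3, 43.4, 115.5]
ee_rot: [0.001, 0.571, 0.821, 0.0]
force: [-3.3, -0.3, 6.9]
grip_width: 0.51
grip_force: 41.9
```

{"op": "send_rows", "data": {"targets": [{"offset": [0,0,0],"spin": 0},{"offset": [0,0,0],"spin": 0},{"offset": [0,0,0],"spin": 0},{"offset": [0,0,0],"spin": 0}], "grip": 0.66}}

```text
time_s: 21.38
eef_pos: [578.0, 43.4, 114.2]
ee_rot: [-0.0, 0.572, 0.821, -0.0]
force: [0.7, -0.4, 0.0]
grip_width: 0.659
grip_force: 0.0
```

{"op": "send_rows", "data": {"targets": [{"offset": [0,0,0.7],"spin": 0},{"offset": [0,0,2.5],"spin": 0},{"offset": [0,0,5],"spin": 0},{"offset": [0,0,8],"spin": 0},{"offset": [0,0,11],"spin": 0},{"offset": [0,0,11],"spin": 0},{"offset": [0,0,11],"spin": 0}]}}

```text
time_s: 21.97
eef_pos: [578.6, 43.4, 226.1]
ee_rot: [0.002, 0.572, 0.821, 0.001]
force: [0.4, 0.5, -0.9]
grip_width: 0.661
grip_force: 0.0
```

```bash
python3 - <<'E'
from h import *
M=tool(); print(M[:3,3],yaw(M),ctrl.sense()['grip_width'])
im,P=wcloud()
print(hexfit(P,(578.4,43),144,5,32)); 
print(rect(P,(630,9),120,105,115))
E
```

```text
[578.56579467  43.36429393 226.08234445] 20.284762178220877 0.6614321618863346
(2737, array([578.2,  42.7]), np.float64(20.5), np.float64(268.1), np.float64(145.5))
(4813, array([614.2,  27.9, 109.3]), array([106.6, 109.3, 111. ]), ((629.9042358398438, 9.362007141113281), (130.34219360351562, 190.5911102294922), 79.92449951171875))
```

{"op": "send_rows", "data": {"targets": [{"offset": [-1.5,-3.5,0],"spin": -0.05},{"offset": [-3.0,-7,0],"spin": -0.1},{"offset": [-4.7,-10.5,0],"spin": -0.112},{"offset": [-6.3,-14,0],"spin": -0.112},{"offset": [-8,-17.5,0],"spin": -0.112},{"offset": [-9.5,-21,0],"spin": -0.112},{"offset": [-10.6,-22.85,0],"spin": -0.112},{"offset": [-10.6,-22.85,0],"spin": -0.112}], "grip": 1}}

```text
time_s: 22.68
eef_pos: [470.0, -188.0, 223.0]
ee_rot: [-0.001, 0.618, 0.786, -0.001]
force: [1.1, 0.2, 0.8]
grip_width: 1.003
grip_force: 0.0
```

{"op": "send_rows", "data": {"targets": [{"offset": [0,0,0],"spin": 0},{"offset": [0,0,0],"spin": 0},{"offset": [0,0,0],"spin": 0}]}}

```text
time_s: 22.93
eef_pos: [472.3, -184.1, 223.8]
ee_rot: [-0.001, 0.616, 0.788, 0.0]
force: [-0.5, 0.5, 0.4]
grip_width: 1.002
grip_force: 0.0
```

```bash
python3 - <<'E'
from h import *
M=tool(); print(M[:3,3],yaw(M))
im,P=wcloud()
print(rect(P,(473,-185),45,40,60)); print(hexfit(P,(473,-185),46))
E
```

```text
[ 472.29413679 -184.12310808  223.80394111] 13.940490635534477
(1455, array([ 472.2, -183.8,   46.5]), array([44.5, 46.6, 48.3]), ((472.5142822265625, -184.94017028808594), (43.11689758300781, 50.24382781982422), 14.17714786529541))
(1441, array([ 472.5, -184.6]), np.float64(13.7), np.float64(498.2), np.float64(46.5))
```

{"op": "send_rows", "data": {"targets": [{"offset": [0,-0.05,-4],"spin": 0},{"offset": [0,-0.05,-8],"spin": 0},{"offset": [0,-0.05,-12],"spin": 0},{"offset": [0,-0.05,-16],"spin": 0},{"offset": [0,-0.05,-19],"spin": 0},{"offset": [0,-0.05,-20.3],"spin": 0},{"offset": [0,-0.05,-20.9],"spin": 0},{"offset": [0,-0.05,-20.9],"spin": 0}]}}

```text
time_s: 23.65
eef_pos: [471.9, -184.8, 14.4]
ee_rot: [-0.001, 0.616, 0.788, -0.0]
force: [-0.1, -0.4, 0.6]
grip_width: 0.999
grip_force: 0.0
```

{"op": "send_rows", "data": {"targets": [{"offset": [0,0,0],"spin": 0},{"offset": [0,0,0],"spin": 0},{"offset": [0,0,0],"spin": 0},{"offset": [0,0,0],"spin": 0},{"offset": [0,0,0],"spin": 0},{"offset": [0,0,0],"spin": 0}], "grip": 0, "squeeze": 40}}

```text
time_s: 24.15
eef_pos: [472.7, -185.9, 16.4]
ee_rot: [0.001, 0.617, 0.787, 0.0]
force: [-0.3, 1.0, 6.7]
grip_width: 0.511
grip_force: 41.4
```

{"op": "send_rows", "data": {"targets": [{"offset": [0,0,0.5],"spin": 0},{"offset": [0,0,2],"spin": 0},{"offset": [0,0,5],"spin": 0},{"offset": [0,0,8],"spin": 0},{"offset": [0,0,12],"spin": 0},{"offset": [0,0,16],"spin": 0},{"offset": [0,0,19.5],"spin": 0},{"offset": [0,0,19.5],"spin": 0}]}}

```text
time_s: 24.82
eef_pos: [474.0, -186.8, 217.5]
ee_rot: [0.006, 0.616, 0.787, 0.0]
force: [1.2, -0.3, 0.3]
grip_width: 0.506
grip_force: 40.9
```

{"op": "send_rows", "data": {"targets": [{"offset": [1.7,3.2,0],"spin": 0.03},{"offset": [3.4,6.4,0],"spin": 0.06},{"offset": [5.1,9.6,0],"spin": 0.09},{"offset": [6.8,12.8,0],"spin": 0.113},{"offset": [8.3,15.5,0],"spin": 0.113},{"offset": [9.55,17.8,0],"spin": 0.113},{"offset": [9.55,17.8,0],"spin": 0.113},{"offset": [9.55,17.8,0],"spin": 0.113}]}}

```text
time_s: 25.48
eef_pos: [567.5, -6.6, 209.8]
ee_rot: [-0.0, 0.57, 0.821, -0.0]
force: [0.7, -0.7, -0.0]
grip_width: 0.509
grip_force: 41.0
```

{"op": "send_rows", "data": {"targets": [{"offset": [0,0,-2],"spin": 0},{"offset": [0,0,-4],"spin": 0},{"offset": [0,0,-4],"spin": 0},{"offset": [0,0,-4],"spin": 0},{"offset": [0,0,-4],"spin": 0},{"offset": [0,0,-4],"spin": 0}]}}

```text
time_s: 25.98
eef_pos: [568.0, -8.1, 171.7]
ee_rot: [0.001, 0.571, 0.821, 0.0]
force: [0.7, 0.2, -0.6]
grip_width: 0.507
grip_force: 41.0
```

```bash
python3 - <<'E'
from h import *
M=tool(); print(M[:3,3],yaw(M)); zt=M[2,3]+29
im,P=wcloud('w6.png')
print(hexfit(P,M[:2,3],zt,6,32)); print(hexfit(P,(578.2,42.7),144,5,30)); print(rect(P,(578.2,42.7),30,139,149))
print(rect(P,(630,9),120,105,115))
# candle-rim check: white circle centre in both
hsv=cv2.cvtColor(im,cv2.COLOR_RGB2HSV); m=(hsv[...,2]>150)&(hsv[...,1]<70)
for c,z in ((M[:2,3],zt),((578.2,42.7),144.5)):
    k=m&(np.hypot(P[...,0]-c[0],P[...,1]-c[1])<30)&(abs(P[...,2]-z)<7); q=P[k][:,:2].astype(np.float32)
    print(k.sum(), cv2.minEnclosingCircle(q) if len(q)>5 else None)
E
```

```text
[567.99680769  -8.07802649 171.6653247 ] 20.309968752414925
(8466, array([567.2,  -6.8]), np.float64(20.1), np.float64(4722.2), np.float64(201.5))
(5086, array([578.4,  42.7]), np.float64(20.6), np.float64(214.9), np.float64(145.5))
(5086, array([577.4,  43.3, 145.5]), array([143.7, 145.7, 147.1]), ((577.8946533203125, 42.71300506591797), (44.564884185791016, 49.941654205322266), 80.7269515991211))
(6280, array([609.3,  39.6, 109.3]), array([106.8, 109.3, 111. ]), ((630.1064453125, 9.348396301269531), (130.24485778808594, 191.17333984375), 80.25010681152344))
4277 ((567.2896728515625, -6.838831901550293), 18.527427673339844)
3007 ((578.4998168945312, 42.687522888183594), 18.17017364501953)
```

View pics/w6.png

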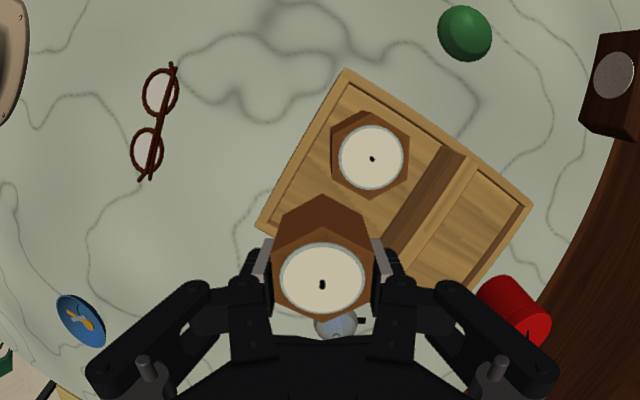

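Wrist view: A is in the tray with its candle at (371,157). B is in the grip at (322,281), with a shift of about 3.5 mm in each axis needed. I'll descend with a 2.5 mm gap.

{"op": "send_rows", "data": {"targets": [{"offset": [0.35,0.36,0],"spin": 0},{"offset": [0.35,0.36,0],"spin": 0},{"offset": [0.35,0.36,-0.8],"spin": 0},{"offset": [0.35,0.36,-1.6],"spin": 0},{"offset": [0.35,0.36,-2.1],"spin": 0},{"offset": [0.35,0.36,-2.1],"spin": 0},{"offset": [0.35,0.36,-2.1],"spin": 0}]}}

```text
time_s: 26.62
eef_pos: [570.9, -4.0, 148.8]
ee_rot: [-0.0, 0.571, 0.821, -0.0]
force: [0.2, -0.3, -0.5]
grip_width: 0.507
grip_force: 41.0
```

```bash
cat >> h.py <<'E'
def candle(im,P,c,z,r=30):
    hsv=cv2.cvtColor(im,cv2.COLOR_RGB2HSV); m=(hsv[...,2]>150)&(hsv[...,1]<70)
    k=m&(np.hypot(P[...,0]-c[0],P[...,1]-c[1])<r)&(abs(P[...,2]-z)<7); q=P[k][:,:2].astype(np.float32)
    return cv2.minEnclosingCircle(q) if len(q)>5 else None
E
python3 - <<'E'
from h import *
M=tool(); print(M[:3,3],yaw(M)); zt=M[2,3]+29
im,P=wcloud()
a=candle(im,P,(578.4,42.7),144.5,24); b=candle(im,P,M[:2,3],zt,24); print(a,b, np.hypot(a[0][0]-b[0][0],a[0][1]-b[0][1]))
E
```

```text
[570.8597327   -3.98777746 148.7835586 ] 20.338423595562972
((578.6414794921875, 42.70496368408203), 18.402620315551758) ((570.6669311523438, -3.0105292797088623), 18.72614860534668) 46.40581556385923
```

{"op": "send_rows", "data": {"targets": [{"offset": [0,0,-0.7],"spin": 0},{"offset": [0,0,-1.4],"spin": 0},{"offset": [0,0,-2.1],"spin": 0},{"offset": [0,0,-2.7],"spin": 0},{"offset": [0,0,-3.1],"spin": 0},{"offset": [0,0,-3.3],"spin": 0},{"offset": [0,0,-3.3],"spin": 0},{"offset": [0,0,-3.3],"spin": 0}]}}

```text
time_s: 27.33
eef_pos: [571.2, -4.0, 116.4]
ee_rot: [0.0, 0.571, 0.821, 0.0]
force: [0.1, -0.4, -0.7]
grip_width: 0.509
grip_force: 41.0
```

```bash
python3 - <<'E'
from h import *
M=tool(); print(M[:3,3],yaw(M)); zt=M[2,3]+29
im,P=wcloud()
a=candle(im,P,(578.4,42.7),144.5,24); b=candle(im,P,M[:2,3],zt,24); print(a,b, np.hypot(a[0][0]-b[0][0],a[0][1]-b[0][1]))
E
```

```text
[571.16488778  -4.01784312 116.38163828] 20.341035174763338
((578.3226928710938, 42.81142807006836), 18.292537689208984) ((570.35595703125, -2.8874499797821045), 18.435571670532227) 46.38810553317472
```

{"op": "send_rows", "data": {"targets": [{"offset": [0.02,0.08,-0.1],"spin": 0},{"offset": [0.02,0.08,-0.2],"spin": 0},{"offset": [0.02,0.08,-0.2],"spin": 0}]}}

```text
time_s: 27.63
eef_pos: [571.5, -3.2, 115.5]
ee_rot: [0.001, 0.571, 0.821, 0.0]
force: [-3.8, 0.5, 7.5]
grip_width: 0.508
grip_force: 42.0
```

{"op": "send_rows", "data": {"targets": [{"offset": [0,0,0],"spin": 0},{"offset": [0,0,0],"spin": 0},{"offset": [0,0,0],"spin": 0},{"offset": [0,0,0],"spin": 0}], "grip": 0.62}}

```text
time_s: 27.97
eef_pos: [571.2, -3.2, 114.1]
ee_rot: [-0.0, 0.571, 0.821, -0.0]
force: [0.2, -0.8, -0.4]
grip_width: 0.622
grip_force: 0.0
```

{"op": "send_rows", "data": {"targets": [{"offset": [0,0,0.7],"spin": 0},{"offset": [0,0,2.5],"spin": 0},{"offset": [0,0,5],"spin": 0},{"offset": [0,0,8],"spin": 0},{"offset": [0,0,12],"spin": 0},{"offset": [0,0,14],"spin": 0},{"offset": [0,0,14],"spin": 0},{"offset": [0,0,14],"spin": 0}]}}

```text
time_s: 28.63
eef_pos: [571.4, -3.2, 255.3]
ee_rot: [0.001, 0.571, 0.821, 0.0]
force: [-0.6, -0.2, -1.0]
grip_width: 0.618
grip_force: 0.0
```

```bash
python3 - <<'E'
from h import *
im,P=wcloud('w7.png')
a=candle(im,P,(578.4,42.7),144.5,24); b=candle(im,P,(570.4,-3),144.5,24); print(a,b, np.hypot(a[0][0]-b[0][0],a[0][1]-b[0][1]))
# split the joined hexagons by the half-plane between centres
A,B=np.array(a[0]),np.array(b[0]); s=(P[...,:2]-(A+B)/2)@(A-B)
for c,k in ((A,s>0),(B,s<0)): print(hexfit(P[k],c,144.5,5,30))
print(rect(P,(630,9),120,105,115)); print(rect(P,(630,9),60,138,143.9))
im,d=cap('scene','scene7.png'); print(rect(cloud('scene',d),(651.9,-181.8),50,10,60),rect(cloud('scene',d),(653,181),50,10,60))
cv2.imwrite('pics/s7c.png',cv2.resize(im[130:330,220:480,::-1],None,fx=3,fy=3))
print(ctrl.sense()['force'])
E
```

```text
((578.0860595703125, 43.00446319580078), 17.673397064208984) ((570.8292236328125, -2.105869770050049), 17.653242111206055) 45.69030321757254
(2418, array([578.1,  42.6]), np.float64(20.2), np.float64(112.5), np.float64(145.5))
(2218, array([570.9,  -1.9]), np.float64(20.6), np.float64(385.8), np.float64(145.5))
(4486, array([616.3,  20.4, 109.3]), array([106.9, 109.3, 110.9]), ((630.0921020507812, 9.123947143554688), (130.7559356689453, 190.8815460205078), 80.00346374511719))
(1516, array([625.1,  11.8, 142.8]), array([139.8, 143.1, 143.8]), ((603.5271606445312, 13.606269836425781), (114.18319702148438, 66.06725311279297), 80.3442611694336))
(558, array([ 654.8, -185.7,   26.4]), array([13.3, 27.5, 35.9]), ((650.77490234375, -181.56024169921875), (52.802860260009766, 51.264686584472656), 5.139209747314453)) (426, array([657.1, 176.5,  24.8]), array([12.7, 26.5, 33.7]), ((655.790283203125, 182.4930877685547), (58.821067810058594, 55.400909423828125), 61.89631271362305))
[ 0.63079457  0.17299356 -0.10005595]
```

View pics/s7c.png

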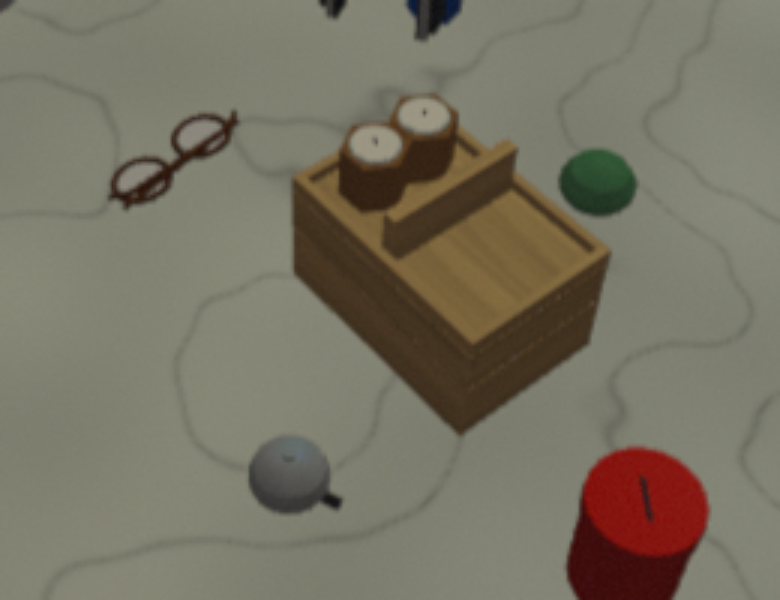

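The scene crop shows all three trays stacked flush. Both holders stand upright side by side in the near half, candles at (375,142) and (424,115), about 45.5 mm centre to centre. I'm handing the job in.

```bash
python3 -c "
from rig import ctrl
print(ctrl.finish_job())"
```

```text
the job is handed in; nothing more can be done
None
```

The job is handed in, with no verdict returned: my last check showed the three trays stacked in line and both holders upright in the near half of the top tray, flats parallel, about 1.5 mm apart, and the bell, paperweight and glasses left alone.

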